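# Swap the cartridge in the reader and hold the fresh one in

## Task

The cartridge reader still has the used cartridge (red head) standing in its slot: pull it out and drop it into the open yellow waste bin. Then take the fresh cartridge (blue head) from the stand, pass it upright, nose down, through the reader's slot, press it fully home against the spring and finish while still gripping it there, because the spring pushes it out again if you let go. Leave the grey-headed control cartridge in the stand and do not disturb the other things on the bench.

Things in the scene. Friction and masses are not known exactly. Their poses are not given: they have to be found in the camera images.
- used_center (a point): Used cartridge, upright flat plastic part, white with RED head (upper 45 mm): 36 mm wide (x), 12 thick (y), 110 tall, about 30 g, flat faces; lowest 5 mm a narrower nose, 32 x 8. Point: its centre, 55 mm above its foot; z up. At the start it stands loose in the reader's slot on the spring, its top 66 mm above the reader's top.
- fresh_center (a point): Fresh cartridge, white with BLUE head (upper 45 mm), upright: 36 mm wide (x), 12 thick (y), 110 tall, about 30 g, flat faces; lowest 5 mm a narrower nose, 32 x 8. Point: its centre, 55 mm above its foot; z up. It stands loose in one of two slots of the fixed green stand, its foot 5 mm above the bench, its upper 70 mm above the stand's top (45 mm high).
- control_center (a point): Control cartridge, white with GREY head, same shape: 36 mm wide (x), 12 thick (y), 110 tall, about 30 g, flat faces; lowest 5 mm a narrower nose, 32 x 8. Point: its centre, 55 mm above its foot; z up. It stands in the stand's other slot, 60 mm from the fresh one along x, and stays there.
- reader_slot (a point): Reader: fixed white/grey box 100 x 80 mm, 72 high. Point: centre of the slot's mouth, level with its top; x along the slot, y across, z up. Slot 38 x 14 mm (2 mm over the cartridge each way), mouth bevelled 3 mm, guide walls 28 mm deep, open below. The foot meets a sprung carriage 44 mm below the mouth; fully home it is 60 mm below and the cartridge's top 50 mm above the mouth.
- carriage (a joint): Sprung carriage inside the reader, under the slot, m: 0 up (cartridge popped up), 0.016 fully pressed down against its stop (cartridge fully home). The spring pushes back with 2 N at first and 6 N at the stop, and lifts the cartridge again if it is let go.
- bin_rim (a point): Round open yellow waste bin, fixed, 90 mm outside and 84 mm inside diameter at the mouth, slightly tapered, 90 mm high, inner floor 5 mm up. This point is the centre of its mouth, level with the rim; z up.
- specimen_pot_0: Specimen pot, white with yellow cap, 51 mm wide, 62 mm high; a bystander, to be left alone. Origin: centre of its underside.
- specimen_pot_1: Second specimen pot, white with yellow cap, 51 mm wide, 62 mm high; a bystander, to be left alone. Origin: centre of its underside.
- dropper: Small white dropper bottle, 23 mm wide, 82 mm high; a bystander, to be left alone. Origin: centre of its underside.
- bench_timer: White bench timer, 24 x 66 x 66 mm; a bystander, to be left alone. Origin: centre of its underside.
- marker_pen: Black marker pen lying down, 136 mm long along its y, 10 mm high; a bystander, to be left alone. Origin: centre of its underside.
- carton_b: Small white carton, 42 x 48 mm, 105 mm high; a bystander, to be left alone. Origin: centre of its underside.
- fresh: The fresh (blue-headed) cartridge again, its origin at the centre of its foot, 55 mm below its centre.

How it is judged:
By the outcome, as a careful person would: the job done as asked, in the order asked, and still so for the second after the job is handed in, while the arm keeps its last pose, push and grip.
It also fails if it takes over 61 s, if anything falls off the work surface, if the arm or the gripper's body presses on something with over 40 N, if the wrist force passes 120 N, or if a joint passes its speed limit or range.

## Robot

A 6-joint arm with a two-finger parallel gripper is mounted at the origin on a cart in front of the work surface, level with it; the furniture and walls round the work are solid. World frame = base frame: x ahead of the robot, y to its left, z up, the work surface at z = 0. Lengths are in mm, angles in rad, forces in N, time in s.
With the tool pointing down it reaches from about 350 to 975 mm from the base axis. Payload 7.1 kg.
Tool frame: the origin (TCP) lies at the very end of the fingers, on their centre line; the grasp point (between the pads) lies 19 mm behind it (ctrl.tcp_to_grasp is the distance from the TCP to the grasp point, in mm); z points along the fingers, x is the direction in which the jaws open and shut, and the axes are right-handed (so a half turn about z gives the same grasp; the last joint's range is limited). The gripper opens to 88 mm and grips with 3 to 60 N. Pads are 20 mm wide; open, the fingers measure 115 mm over their backs; the gripper's body (75 mm by 178 mm) begins 61 mm behind the grasp point.
Start: joints at [1.323, 0.423, 1.63, -0, 1.089, -0.019], TCP at [141.724, 608.703, 222.675] pointing down, gripper open.
Joint ranges: [-3, 3], [-0.9, 2.11], [0.09, 2.58], [-1.31, 4.45], [0.11, 2.69], [-2.54, 2.54]. Speed limits (rad/s): [2.39, 2.39, 3.01, 3.14, 3.14, 3.14].

## Interface

Orientations are given as a rotation vector (axis times angle).
In Python, from workcell import get_obs, viewer, ctrl, masks_of gives the robot as it stands. The module is installed in compiled form; this text tells all that it offers.
- The arm moves only by the shell command python3 -m inch 'ROWS'. ROWS is JSON, a list of rows, each an object of numbers: "tx", "ty", "tz": the shift along the tool's x, y, z in cm; "ax", "ay", "az": the turn, a rotation vector about the tool's x, y, z in degrees; "jaw": the opening, from 0 (shut) to 1 (fully open). In form: [{"tx": .., "ty": .., "tz": .., "ax": .., "ay": .., "az": .., "jaw": ..}, ...]. A call has 1 to 12 rows; each row shifts and turns the commanded pose from where the row before left it, along the tool's axes as they then stand; what a row does not reach is not made up. A row lasts 1/8 s, in which the tool goes at most 62.5 mm and 10.7 degrees, less where a joint would pass 70% of its speed; a pose out of reach is approached as far as the arm can. A call is refused whole if a number of a shift passes 6.25 or a number of a turn 10.7, either way. A call with a gripper value outside its range is refused whole. The fingers move at their own pace and stop on an object; the grip force is fixed at half the most. Time passes only in rows, so rows that do not move let the fingers close. It gives the time, the measured TCP pose, the force and the opening at its end, in the units of the state.
- get_obs(): the state, without advancing time (a new reading comes with each control period).
- viewer.get_image(name): name is "side" or "top"; returns (picture, depth): 400x640x3 uint8, red, green, blue; 400x640 float32, mm along the optical axis (not along the pixel's ray), 0 where there is no reading.
- viewer.get_calibration(name): a dict with "fx", "fy", "cx", "cy" (pixels), "distortion" ([k1, k2, p1, p2, k3] as OpenCV has them; the pictures are not rectified), "rvec" (rotation vector, rad) and "tvec" (3), from world to camera coordinates, as OpenCV has them. Camera axes: x right, y down, z forward; pixel columns grow to the right and rows downward; lengths in mm; the calibration is good to about 2 mm. A picture is of the moment at which its call begins. get_calibration takes no time and is no camera call.
- ctrl.close_job(): hands the job in, once; it reports no verdict.
Trained networks look in the newest picture that a camera, given by its name, has taken for a name from the list of things; names that differ only in an ending like _2 or _b are one class to them, and where a whole thing is asked for, a point or a joint stands for the part that bears it (a point fixed in the world has none). Each returns a list of dicts, best first, with "score" (0 to 1); they miss things now and then, are a little off and sometimes report something else, mostly with a low value. They report only what shows in the picture. A call takes as long as a camera call.
- masks_of(camera, thing): "pixels" (400x640 bool, what is visible of it) and "location" ([column, row] in pixels, amid what is visible of it).
The state is a dict: "t": time; "qpos": joint angles; "qvel": joint speeds; "joint_torque": joint torques, N m; "ee_pos": TCP position; "orientation": TCP orientation; "ft_force": force on the tool from outside, world axes, zero at the start; "moment": the same for the moment, N m; "width": finger opening in mm.
Only numpy, scipy, OpenCV 4.12 (cv2) and the standard library are available. Lean on these libraries where they do the work, as an engineer would, in place of code of your own. Each camera call takes 0.05 s, during which the arm holds its last target. There are 200 camera calls.

## Working session

There is one attempt and no reset: what is moved stays moved. The work goes in short steps, Python scripts to look and compute and a shell command to move; the robot and the scene stay as the last step left them, time stands still between calls to the robot, and variables do not carry over. Pictures are saved under pics/ and viewed, about 8 in all and at most 12, crops included, and the job is handed in when it is done.

```bash
mkdir -p pics
cat > h.py <<'E'
import numpy as np, cv2
from workcell import get_obs, viewer, ctrl, masks_of
def shot(n):
    im,d=viewer.get_image(n); return im,d
def cloud(n,d):
    c=viewer.get_calibration(n)
    K=np.array([[c['fx'],0,c['cx']],[0,c['fy'],c['cy']],[0,0,1.]])
    h,w=d.shape; u,v=np.meshgrid(np.arange(w),np.arange(h))
    p=cv2.undistortPoints(np.stack([u.ravel(),v.ravel()],1).astype(float)[:,None],K,np.array(c['distortion']))[:,0]
    P=np.c_[p,np.ones(len(p))]*d.ravel()[:,None]
    R=cv2.Rodrigues(np.array(c['rvec'],float))[0]
    W=(P-np.array(c['tvec']).ravel())@R
    W[d.ravel()==0]=np.nan
    return W.reshape(h,w,3)
E
python3 - <<'E'
from h import *
for n in ['side','top']:
    im,d=shot(n); cv2.imwrite(f'pics/{n}0.png',im[:,:,::-1]); np.savez(f'{n}0.npz',im=im,W=cloud(n,d))
    W=cloud(n,d)
    c=viewer.get_calibration(n); R=cv2.Rodrigues(np.array(c['rvec'],float))[0]; print(n,-R.T@np.array(c['tvec']).ravel(),c['fx'])
    for t in ['used_center','fresh_center','control_center','reader_slot','carriage','bin_rim','specimen_pot_0','dropper','bench_timer','marker_pen','carton_b']:
        for m in masks_of(n,t)[:2]:
            q=W[m['pixels']]; q=q[~np.isnan(q[:,0])]
            print(t,round(m['score'],2),np.round(m['location']),m['pixels'].sum(),np.round(np.percentile(q,[3,50,97],axis=0)).tolist() if len(q) else None)
print(get_obs())
E
```

```text
side [ 521.33905374 1285.9784939   670.75757173] 378.407765075592
used_center 0.51 [337. 215.] 282 [[477.0, 297.0, 72.0], [495.0, 308.0, 106.0], [513.0, 312.0, 139.0]]
fresh_center 0.8 [339. 252.] 338 [[464.0, 447.0, 45.0], [483.0, 454.0, 83.0], [499.0, 459.0, 116.0]]
fresh_center 0.39 [312. 289.] 517 [[534.0, 530.0, 2.0], [555.0, 565.0, 53.0], [577.0, 574.0, 64.0]]
control_center 0.66 [319. 250.] 339 [[523.0, 435.0, 44.0], [541.0, 443.0, 82.0], [558.0, 448.0, 116.0]]
control_center 0.53 [335. 203.] 409 [[448.0, 137.0, 42.0], [487.0, 159.0, 73.0], [531.0, 218.0, 91.0]]
reader_slot 0.9 [332. 234.] 759 [[444.0, 269.0, 9.0], [499.0, 338.0, 69.0], [543.0, 346.0, 74.0]]
reader_slot 0.31 [345. 305.] 1096 [[454.0, 605.0, 3.0], [480.0, 640.0, 69.0], [505.0, 652.0, 106.0]]
bin_rim 0.77 [336. 203.] 416 [[448.0, 137.0, 45.0], [487.0, 159.0, 74.0], [531.0, 219.0, 91.0]]
bin_rim 0.56 [346. 307.] 985 [[455.0, 612.0, 7.0], [480.0, 641.0, 70.0], [503.0, 652.0, 106.0]]
specimen_pot_0 0.59 [314. 289.] 507 [[534.0, 531.0, 5.0], [555.0, 565.0, 54.0], [576.0, 574.0, 64.0]]
specimen_pot_0 0.45 [345. 279.]
[... 1102 characters left out ...]
501.0, 634.0, 109.0]]
{'t': 1.2, 'qpos': array([ 1.32300271e+00,  4.23070776e-01,  1.62986111e+00,  3.38506745e-05,
        1.08860157e+00, -1.90011263e-02]), 'qvel': array([ 1.07013407e-03,  1.34364967e-03, -5.07066701e-05,  1.68147594e-03,
       -1.24939294e-03,  2.22137049e-03]), 'joint_torque': array([-1.91845434e-04, -5.44582415e+01, -2.74035662e+01,  6.45516976e-02,
        1.68920809e-02, -1.36051315e-05]), 'ee_pos': array([141.71996654, 608.73015577, 222.70863199]), 'orientation': array([-2.46046106e+00, -1.95329474e+00, -4.53174626e-05]), 'ft_force': array([ 0.6141378 , -0.81050959, -0.44320694]), 'moment': array([ 0.04983786, -0.03912146,  0.05031176]), 'width': 88.24355086360077}
```

View pics/side0.png

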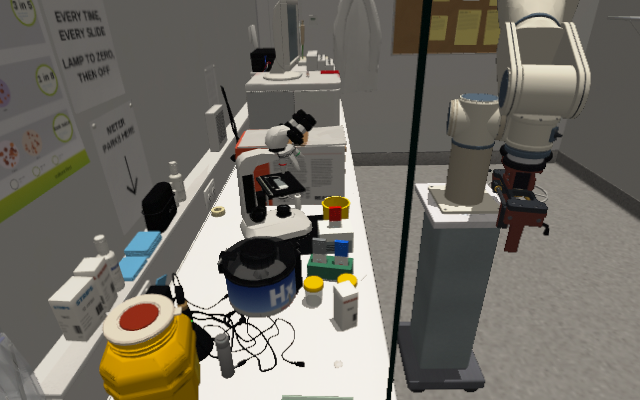

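View pics/top0.png

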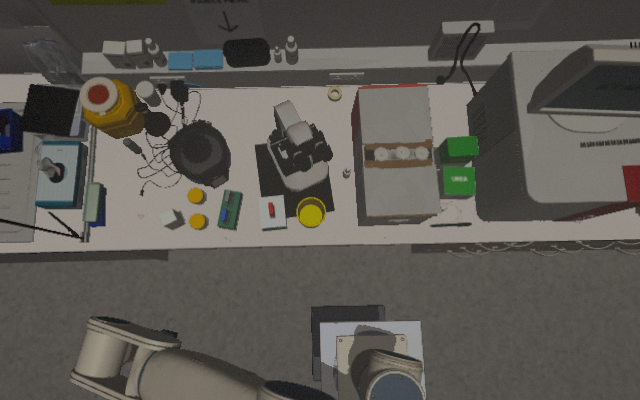

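```bash
cat > fit.py <<'E'
from h import *
def face(W,m,name):
    q=W[m]; q=q[~np.isnan(q[:,0])]
    if len(q)<8: print(name,'few',len(q)); return
    # robust line y=a+bx
    b,a=np.polyfit(q[:,0],q[:,1],1)
    for _ in range(5):
        r=q[:,1]-a-b*q[:,0]; k=abs(r-np.median(r))<4; b,a=np.polyfit(q[k,0],q[k,1],1)
    q=q[k]; xs=np.percentile(q[:,0],[2,98])
    print(name,len(q),'yaw',round(np.degrees(np.arctan(b)),1),'x range',xs.round(1),'xmid',xs.mean().round(1),'y@mid',round(a+b*xs.mean(),1),'z',np.percentile(q[:,2],[2,98]).round(1),'res',(q[:,1]-a-b*q[:,0]).std().round(2))
E
python3 - <<'E'
from fit import *
S=np.load('side0.npz'); W=S['W']; im=S['im'].astype(int); r,g,b=im[...,0],im[...,1],im[...,2]
X,Y,Z=W[...,0],W[...,1],W[...,2]
box=lambda x0,x1,y0,y1,z0,z1:(X>x0)&(X<x1)&(Y>y0)&(Y<y1)&(Z>z0)&(Z<z1)
face(W,box(460,530,290,325,76,136)&(r>g+50),'red side')
face(W,box(450,520,430,475,70,113)&(b>r+50),'blue side')
face(W,box(455,510,430,475,48,113),'fresh all side')
face(W,box(515,570,425,465,48,113),'control all side')
face(W,box(430,560,330,355,10,66),'reader front')
face(W,box(430,600,440,490,5,40),'stand front')
T=np.load('top0.npz'); W2=T['W']; im2=T['im'].astype(int)
for nm,(x0,x1,y0,y1,z0,z1) in dict(used=(460,530,270,330,128,150),fresh=(450,520,420,480,107,125),ctrl=(512,580,410,470,107,125),reader=(420,570,240,350,66,78),stand=(420,610,380,490,40,50)).items():
    X,Y,Z=[W2[...,i] for i in range(3)]
    m=(X>x0)&(X<x1)&(Y>y0)&(Y<y1)&(Z>z0)&(Z<z1)
    v,u=np.nonzero(m); q=W2[m]
    if len(q)>2: print(nm,len(q),q.mean(0).round(1),cv2.minAreaRect(q[:,:2].astype(np.float32)),(u.mean().round(1),v.mean().round(1)))
# bin rim
m=(Z>84)&(Z<97)&(X>425)&(X<560)&(Y>110)&(Y<240); q=W2[m]; print('bin',len(q),cv2.minEnclosingCircle(q[:,:2].astype(np.float32)))
# height map max both views, 30mm cells
A=np.r_[W.reshape(-1,3),W2.reshape(-1,3)]; A=A[~np.isnan(A[:,0])]
xs=range(420,720,30); ys=range(60,700,40)
print('y\\x',list(xs))
for y in ys: print(y,[int(np.percentile(k,98)) if len(k:=A[(A[:,0]>=x)&(A[:,0]<x+30)&(A[:,1]>=y)&(A[:,1]<y+40)&(A[:,2]<800),2]) else -1 for x in xs])
a=cv2.resize(im[150:350,200:400,::-1].astype(np.uint8),None,fx=3,fy=3,interpolation=2); cv2.imwrite('pics/c1.png',a[:600])
E
```

```text
red side 142 yaw 1.9 x range [479.2 512.6] xmid 495.9 y@mid 307.8 z [ 96.5 134.5] res 1.77
blue side 162 yaw -10.0 x range [467.1 498.7] xmid 482.9 y@mid 454.8 z [ 73.6 112.2] res 1.47
fresh all side 260 yaw -10.5 x range [466.8 498.7] xmid 482.8 y@mid 454.9 z [ 49.1 111.9] res 1.48
control all side 259 yaw -10.8 x range [525.2 558.5] xmid 541.9 y@mid 443.7 z [ 49.8 111.6] res 1.55
reader front 302 yaw 4.6 x range [441.8 531.2] xmid 486.5 y@mid 341.5 z [10.6 65.2] res 1.69
stand front 335 yaw -10.8 x range [467.4 575.1] xmid 521.2 y@mid 468.9 z [ 6.  39.1] res 1.49
used 49 [493.7 297.9 136.6] ((492.8131103515625, 298.2372131347656), (36.324100494384766, 12.164849281311035), 3.510711669921875) (np.float64(270.3), np.float64(207.2))
fresh 53 [480.8 443.7 113.8] ((480.6505126953125, 444.72515869140625), (12.811400413513184, 34.894691467285156), 78.1777572631836) (np.float64(223.3), np.float64(213.7))
ctrl 49 [539.  432.9 113.3] ((539.33056640625, 432.8248291015625), (13.056577682495117, 35.62256622314453), 78.01863098144531) (np.float64(227.1), np.float64(195.1))
reader 681 [491.9 297.8
[... 477 characters left out ...]
]
100 [5, 92, 91, 86, 6, 389, 381, 342, 181, -1]
140 [90, 90, 83, 91, 375, 387, 379, 357, 349, 185]
180 [91, 92, 90, 91, 388, 386, 356, 356, 353, 336]
220 [40, 86, 89, 10, 363, 366, 353, 352, 345, 294]
260 [73, 133, 140, 78, 75, 180, 182, 184, 189, 269]
300 [74, 128, 138, 128, 72, 8, 6, 6, 176, 113]
340 [9, 71, 72, 72, 6, 4, 6, 5, 6, 6]
380 [4, 37, 46, 48, 49, 4, 6, 5, 5, 6]
420 [42, 115, 117, 116, 115, 46, 129, 136, 138, 137]
460 [4, 48, 47, 46, 45, 132, 137, 153, 157, 156]
500 [61, 65, 65, 63, 65, 125, 138, 157, 157, 158]
540 [60, 65, 65, 64, 65, 109, 137, 155, 157, 157]
580 [4, 106, 107, 3, 3, 5, 133, 137, 138, 137]
620 [4, 106, 106, 4, 3, 4, 4, 7, 9, 8]
660 [4, 3, 3, 5, 3, 4, 5, 8, 8, 8]
```

View pics/c1.png

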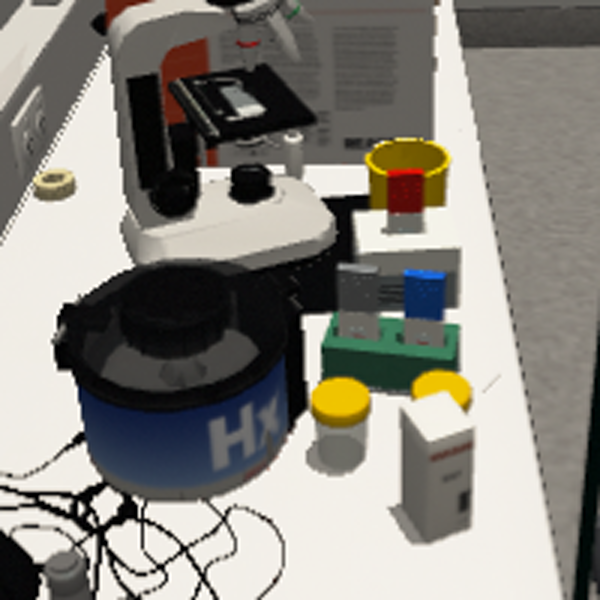

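Run:
```python
from h import *
A=np.r_[np.load('side0.npz')['W'].reshape(-1,3),np.load('top0.npz')['W'].reshape(-1,3)]; A=A[~np.isnan(A[:,0])]
print('5th smallest x per y(rows), z bands 150-200,200-250,...450')
for y in range(80,340,20):
    o=[]
    for z in range(150,450,50):
        k=np.sort(A[(A[:,0]>430)&(A[:,0]<760)&(A[:,1]>=y)&(A[:,1]<y+20)&(A[:,2]>=z)&(A[:,2]<z+50),0]); o.append(int(k[min(2,len(k)-1)]) if len(k) else 0)
    print(y,o)
```

```text
5th smallest x per y(rows), z bands 150-200,200-250,...450
80 [0, 0, 0, 0, 0, 0]
100 [0, 0, 0, 0, 0, 0]
120 [645, 0, 0, 631, 572, 0]
140 [624, 0, 0, 633, 573, 0]
160 [620, 590, 590, 605, 559, 0]
180 [617, 0, 593, 605, 547, 0]
200 [598, 642, 612, 568, 549, 0]
220 [588, 601, 609, 584, 564, 0]
240 [583, 732, 672, 599, 620, 0]
260 [592, 730, 714, 0, 0, 0]
280 [633, 749, 759, 0, 0, 0]
300 [684, 0, 0, 0, 0, 0]
320 [0, 0, 0, 0, 0, 0]
```

```bash
cat >> h.py <<'E'
def pose():
    o=get_obs(); R=cv2.Rodrigues(np.array(o['orientation'],float))[0]; return o,R,np.array(o['ee_pos'],float)
def go(g=None,tcp=None):
    """print tool-frame shift (cm) bringing the grasp point to g (or TCP to tcp)"""
    o,R,p=pose(); gp=p-ctrl.tcp_to_grasp*R[:,2]
    d=(np.array(g)-gp) if g is not None else np.array(tcp)-p
    print('t',round(o['t'],2),'tcp',p.round(1),'grasp',gp.round(1),'jaw yaw',np.degrees(np.arctan2(R[1,0],R[0,0])).round(2),'z',R[:,2].round(3),'F',np.array(o['ft_force']).round(1),'w',round(o['width'],1))
    print('world',d.round(1),'tool cm',(R.T@d/10).round(2),'world z up in tool',R[2].round(3))
E
python3 -m inch '[{"az":-8.9},{"az":-8.9},{"ax":-7.5},{"ax":-7.5},{}]'
python3 -c "
from h import *
go(g=[494,300,190])"
```

```text
t 1.2 tcp [141.7 608.7 222.7] grasp [141.7 608.7 241.4] jaw yaw 76.89 z [-0.  0. -1.] F [ 0.6 -0.8 -0.4] w 88.2
world [ 352.3 -308.7  -51.4] tool cm [-22.08  41.31   5.14] world z up in tool [ 0. -0. -1.]$[0]: bad value
```

```bash
python3 -m inch '[{"tx":0,"ty":0,"tz":0,"ax":0,"ay":0,"az":-8.9,"jaw":1},{"tx":0,"ty":0,"tz":0,"ax":0,"ay":0,"az":-8.9,"jaw":1},{"tx":0,"ty":0,"tz":0,"ax":-7.5,"ay":0,"az":0,"jaw":1},{"tx":0,"ty":0,"tz":0,"ax":-7.5,"ay":0,"az":0,"jaw":1}]'
python3 -c "
from h import *
go(g=[494,300,210])"
```

```text
t: 1.7
ee_pos: [142.4, 609.0, 223.2]
orientation: [1.999, 2.167, 0.291]
ft_force: [-1.0, -1.0, 1.0]
width: 87.6
t 1.7 tcp [142.4 609.  223.2] grasp [137.5 608.6 241.2] jaw yaw 94.64 z [ 0.262  0.023 -0.965] F [-1. -1.  1.] w 87.6
world [ 356.5 -308.6  -31.2] tool cm [-33.64  31.07  11.65] world z up in tool [ 0.002  0.263 -0.965]
```

```bash
python3 -m inch '[{"tx":-3.36,"ty":3.1,"tz":1.16,"ax":0,"ay":0,"az":0,"jaw":1},{"tx":-3.36,"ty":3.1,"tz":1.16,"ax":0,"ay":0,"az":0,"jaw":1},{"tx":-3.36,"ty":3.1,"tz":1.16,"ax":0,"ay":0,"az":0,"jaw":1},{"tx":-3.36,"ty":3.1,"tz":1.16,"ax":0,"ay":0,"az":0,"jaw":1},{"tx":-3.36,"ty":3.1,"tz":1.16,"ax":0,"ay":0,"az":0,"jaw":1},{"tx":-3.36,"ty":3.1,"tz":1.16,"ax":0,"ay":0,"az":0,"jaw":1},{"tx":-3.36,"ty":3.1,"tz":1.16,"ax":0,"ay":0,"az":0,"jaw":1},{"tx":-3.36,"ty":3.1,"tz":1.16,"ax":0,"ay":0,"az":0,"jaw":1},{"tx":-3.36,"ty":3.1,"tz":1.16,"ax":0,"ay":0,"az":0,"jaw":1},{"tx":-3.36,"ty":3.1,"tz":1.16,"ax":0,"ay":0,"az":0,"jaw":1},{"tx":0,"ty":0,"tz":0,"ax":0,"ay":0,"az":0,"jaw":1}]'
python3 - <<'E'
from h import *
go(g=[494,300,118])
ims=[]
for n in ['side','top']:
    im,d=shot(n); W=cloud(n,d); np.savez(f'{n}1.npz',im=im,W=W)
    c=(330,200) if n=='side' else (275,210)
    ims.append(cv2.resize(im[c[1]-75:c[1]+75,c[0]-60:c[0]+60,::-1],None,fx=3.3,fy=3.3,interpolation=2))
cv2.imwrite('pics/hov.png',np.hstack(ims))
c=viewer.get_calibration('side');o,R,p=pose()
# fingertip predicted vs seen: project tcp +-44 along jaw
for n in ['side','top']:
    c=viewer.get_calibration(n);K=np.array([[c['fx'],0,c['cx']],[0,c['fy'],c['cy']],[0,0,1.]])
    print(n,cv2.projectPoints(np.array([p+44*R[:,0],p-44*R[:,0],p]),np.array(c['rvec'],float),np.array(c['tvec'],float),K,np.array(c['distortion']))[0][:,0].round(1).tolist())
W=np.load('side1.npz')['W']; q=W.reshape(-1,3); q=q[~np.isnan(q[:,0])]; L=(q-p)@R
k=(abs(L[:,1])<40)&(abs(L[:,0])<75)&(L[:,2]>-40)&(L[:,2]<12)
print('finger pts tool frame',k.sum()); 
for s in (1,-1):
    f=L[k&(s*L[:,0]>30)]
    print(s,len(f),np.percentile(f,[2,25,50,75,98],axis=0).round(1).tolist() if len(f) else '')
E
```

```text
t: 3.08
ee_pos: [499.4, 298.8, 190.8]
orientation: [2.003, 2.166, 0.285]
ft_force: [-0.5, 0.0, -0.3]
width: 88.0
t 3.08 tcp [499.4 298.8 190.8] grasp [494.5 298.4 208.8] jaw yaw 94.46 z [ 0.258  0.02  -0.966] F [-0.5  0.  -0.3] w 88.0
world [ -0.5   1.6 -90.8] tool cm [ 0.16 -2.39  8.76] world z up in tool [-0.     0.259 -0.966]
side [[335.6, 197.5], [332.4, 184.2], [334.0, 190.6]]
top [[252.9, 204.3], [283.1, 201.3], [268.0, 202.8]]
finger pts tool frame 185
1 111 [[45.5, -9.0, -38.8], [50.3, -2.9, -30.2], [51.7, 2.9, -19.5], [53.3, 9.0, -10.5], [55.5, 13.1, -1.1]]
-1 74 [[-50.5, -6.6, -37.0], [-46.1, -0.9, -25.5], [-45.0, 4.3, -17.2], [-43.5, 10.0, -8.4], [-41.1, 13.1, -0.4]]
```

View pics/hov.png

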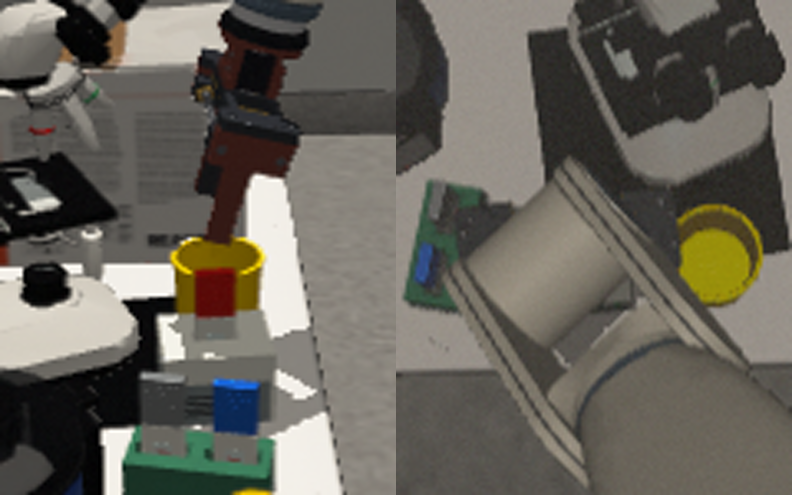

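```bash
python3 -m inch '[{"tx":0.2,"ty":-0.62,"tz":2.19,"ax":0,"ay":0,"az":0,"jaw":1},{"tx":0,"ty":-0.62,"tz":2.19,"ax":0,"ay":0,"az":0,"jaw":1},{"tx":0,"ty":-0.62,"tz":2.19,"ax":0,"ay":0,"az":0,"jaw":1},{"tx":0,"ty":-0.6,"tz":2.19,"ax":0,"ay":0,"az":0,"jaw":1},{"tx":0,"ty":0,"tz":0,"ax":0,"ay":0,"az":0,"jaw":0.3},{"tx":0,"ty":0,"tz":0,"ax":0,"ay":0,"az":0,"jaw":0.3},{"tx":0,"ty":0,"tz":0,"ax":0,"ay":0,"az":0,"jaw":0.3},{"tx":0,"ty":0,"tz":0,"ax":0,"ay":0,"az":0,"jaw":0.3}]'
python3 -c "
from h import *
go(g=[493.7,300.5,118])"
python3 -m inch '[{"tx":0,"ty":0,"tz":0,"ax":0,"ay":0,"az":0,"jaw":0.19},{"tx":0,"ty":0,"tz":0,"ax":0,"ay":0,"az":0,"jaw":0.17}]'
python3 -m inch '[{"tx":0,"ty":0,"tz":0,"ax":0,"ay":0,"az":0,"jaw":0.13},{"tx":0,"ty":0,"tz":0,"ax":0,"ay":0,"az":0,"jaw":0.1},{"tx":0,"ty":0,"tz":0,"ax":0,"ay":0,"az":0,"jaw":0}]'
```

```text
t: 4.18
ee_pos: [496.7, 303.0, 100.8]
orientation: [1.999, 2.17, 0.288]
ft_force: [-0.2, -0.9, -0.4]
width: 51.2
t 4.17 tcp [496.7 303.  100.8] grasp [491.8 302.6 118.8] jaw yaw 94.69 z [ 0.259  0.022 -0.966] F [-0.2 -0.9 -0.4] w 51.2
world [ 1.9 -2.1 -0.8] tool cm [-0.23  0.14  0.12] world z up in tool [ 0.001  0.26  -0.966]
t: 4.42
ee_pos: [496.4, 302.6, 100.1]
orientation: [1.999, 2.17, 0.286]
ft_force: [-0.1, -0.0, 0.2]
width: 31.1
t: 4.8
ee_pos: [496.3, 302.3, 99.8]
orientation: [1.999, 2.17, 0.285]
ft_force: [1.6, -2.5, 1.3]
width: 11.9
```

```bash
python3 -m inch '[{"tx":0,"ty":0,"tz":0,"ax":0,"ay":0,"az":0,"jaw":0},{"tx":0,"ty":0,"tz":0,"ax":0,"ay":0,"az":0,"jaw":0},{"tx":0,"ty":0,"tz":0,"ax":0,"ay":0,"az":0,"jaw":0}]'
python3 -c "
from h import *
go(g=[493.7,300.5,118]);print(get_obs()['moment'])"
```

```text
t: 5.18
ee_pos: [496.3, 302.3, 99.8]
orientation: [1.999, 2.17, 0.285]
ft_force: [2.5, -4.6, 0.3]
width: 12.0
t 5.17 tcp [496.3 302.3  99.8] grasp [491.4 302.  117.8] jaw yaw 94.69 z [ 0.258  0.021 -0.966] F [ 2.5 -4.6  0.3] w 12.0
world [ 2.3 -1.5  0.2] tool cm [-0.16  0.21  0.04] world z up in tool [-0.001  0.258 -0.966]
[-0.98737915 -0.27564659 -0.23795625]
```

```bash
for i in 1 2 3 4; do python3 -m inch '[{"tx":-0.07,"ty":0,"tz":0,"ax":0,"ay":0,"az":0,"jaw":0},{"tx":0,"ty":0,"tz":0,"ax":0,"ay":0,"az":0,"jaw":0}]' | egrep 'pos|force'; done
```

```text
ee_pos: [496.3, 302.2, 99.8]
ft_force: [1.4, -1.3, -1.2]
ee_pos: [496.5, 301.6, 100.0]
ft_force: [-0.6, 0.4, -0.9]
ee_pos: [496.5, 300.6, 99.9]
ft_force: [-0.1, -0.2, -0.8]
ee_pos: [496.6, 300.2, 99.9]
ft_force: [-0.8, 2.1, 0.0]
```

```bash
echo plus;python3 -m inch '[{"tx":0.08,"ty":0.07,"tz":0,"ax":0,"ay":0,"az":0,"jaw":0},{"tx":0,"ty":0,"tz":0,"ax":0,"ay":0,"az":0,"jaw":0}]' | egrep 'pos|force'; 
for i in 1 2; do python3 -m inch '[{"tx":0,"ty":0.07,"tz":0,"ax":0,"ay":0,"az":0,"jaw":0},{"tx":0,"ty":0,"tz":0,"ax":0,"ay":0,"az":0,"jaw":0}]' | egrep 'pos|force'; done
echo minus; python3 -m inch '[{"tx":0,"ty":-0.21,"tz":0,"ax":0,"ay":0,"az":0,"jaw":0},{"tx":0,"ty":0,"tz":0,"ax":0,"ay":0,"az":0,"jaw":0}]' | egrep 'pos|force'; 
for i in 1 2 ; do python3 -m inch '[{"tx":0,"ty":-0.07,"tz":0,"ax":0,"ay":0,"az":0,"jaw":0},{"tx":0,"ty":0,"tz":0,"ax":0,"ay":0,"az":0,"jaw":0}]' | egrep 'pos|force'; done
```

```text
plus
ee_pos: [497.2, 300.7, 100.1]
ft_force: [-1.3, -0.2, -0.7]
ee_pos: [497.5, 300.6, 100.1]
ft_force: [-1.5, 0.7, -0.7]
ee_pos: [497.6, 300.6, 100.2]
ft_force: [-5.5, 0.7, 0.8]
minus
ee_pos: [496.7, 300.7, 99.9]
ft_force: [-1.1, 0.4, -0.1]
ee_pos: [496.0, 300.7, 99.8]
ft_force: [0.5, 1.3, 0.0]
ee_pos: [495.5, 300.8, 99.8]
ft_force: [1.3, 1.0, 0.3]
```

```bash
python3 -m inch '[{"tx":0.02,"ty":0.08,"tz":0,"ax":0,"ay":0,"az":0,"jaw":0},{"tx":0,"ty":0.25,"tz":-0.95,"ax":0,"ay":0,"az":0,"jaw":0},{"tx":0,"ty":0.4,"tz":-1.5,"ax":0,"ay":0,"az":0,"jaw":0},{"tx":0,"ty":0.4,"tz":-1.5,"ax":0,"ay":0,"az":0,"jaw":0},{"tx":0,"ty":0.4,"tz":-1.5,"ax":0,"ay":0,"az":0,"jaw":0},{"tx":0,"ty":0.4,"tz":-1.5,"ax":0,"ay":0,"az":0,"jaw":0},{"tx":0,"ty":0.53,"tz":-2,"ax":0,"ay":0,"az":0,"jaw":0},{"tx":0,"ty":0,"tz":0,"ax":0,"ay":0,"az":0,"jaw":0},{"tx":0,"ty":0,"tz":0,"ax":0,"ay":0,"az":0,"jaw":0}]'
cat > held.py <<'E'
import sys
from fit import *
col,nm=sys.argv[1],sys.argv[2]
go(g=[486,178,200])
im,d=shot('side'); W=cloud('side',d); np.savez(nm+'.npz',im=im,W=W)
o,R,p=pose(); L=(W-p)@R   # tool frame; but use vertical frame for cartridge
r,g,b=[im[...,i].astype(int) for i in range(3)]
c=(r>1.8*g)&(r>1.8*b)&(r>110) if col=='red' else (b>r+40)
ok=(np.linalg.norm(W-p,axis=2)<160)
D=W-p; yaw=np.arctan2(R[1,0],R[0,0])-np.pi/2; U=D[...,0]*np.cos(yaw)+D[...,1]*np.sin(yaw); V=-D[...,0]*np.sin(yaw)+D[...,1]*np.cos(yaw)
white=ok&(D[...,2]<-12)&(D[...,2]>-80)&(abs(V)<25)&(abs(U)<45)
for z0 in range(-80,0,10):
    m=ok&(abs(V)<25)&(abs(U)<45)&(D[...,2]>=z0)&(D[...,2]<z0+10)
    if m.sum()>3: print(z0,m.sum(),'U',U[m].min().round(1),U[m].max().round(1),'mean',U[m].mean().round(2),'V',np.median(V[m]).round(1))
u,v=[int(k) for k in np.argwhere(ok).mean(0)[::-1]]
cv2.imwrite('pics/'+nm+'.png',cv2.resize(im[v-60:v+60,u-80:u+80,::-1],None,fx=4,fy=4,interpolation=2))
E
python3 held.py red held_red
```

```text
t: 8.8
ee_pos: [495.4, 300.6, 192.1]
orientation: [1.999, 2.17, 0.285]
ft_force: [0.5, -0.0, -0.2]
width: 11.8
t 8.8 tcp [495.4 300.6 192.1] grasp [490.6 300.2 210.1] jaw yaw 94.69 z [ 0.258  0.021 -0.966] F [ 0.5 -0.  -0.2] w 11.8
world [  -4.6 -122.2  -10.1] tool cm [-12.15  -1.67   0.6 ] world z up in tool [-0.     0.258 -0.966]
-70 29 U -17.6 15.1 mean -0.18 V 5.7
-60 35 U -18.0 15.0 mean -1.86 V 6.7
-50 41 U -17.9 16.8 mean 0.43 V 6.8
-40 39 U -17.4 17.1 mean 0.02 V 6.8
-30 41 U -17.6 16.8 mean -0.25 V 6.8
-20 38 U -17.6 17.0 mean 0.48 V 6.7
-10 35 U -17.7 17.0 mean 0.31 V 6.1
```

View pics/held_red.png

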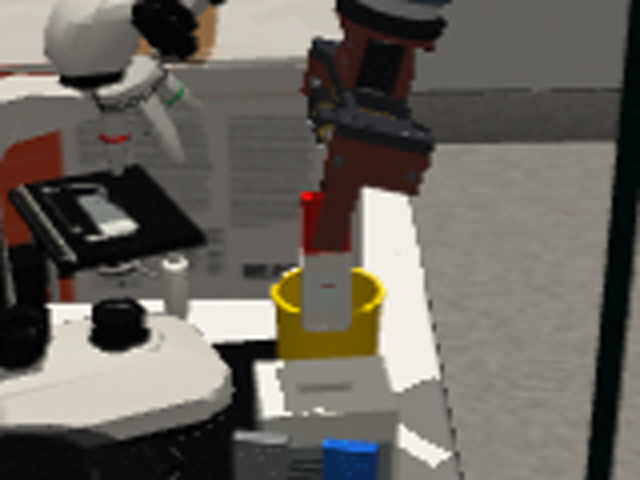

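Run:
```python
from h import *
for n in('side0','top0'):
    A=np.load(n+'.npz')['W'].reshape(-1,3); A=A[~np.isnan(A[:,0])]
    k=A[(A[:,0]>380)&(A[:,0]<600)&(A[:,1]>-40)&(A[:,1]<130)&(A[:,2]>120)]
    for x in range(380,600,20):
        q=k[(k[:,0]>=x)&(k[:,0]<x+20)]
        if len(q)>3: print(n,x,'ymax',np.percentile(q[:,1],[90,98]).round(),'zmax',q[:,2].max().round())
```

```text
side0 440 ymax [28. 31.] zmax 243.0
side0 460 ymax [29. 31.] zmax 243.0
side0 480 ymax [30. 32.] zmax 242.0
side0 500 ymax [30. 32.] zmax 241.0
side0 520 ymax [30. 32.] zmax 240.0
side0 540 ymax [30. 32.] zmax 239.0
side0 560 ymax [31. 33.] zmax 240.0
side0 580 ymax [31. 34.] zmax 240.0
top0 440 ymax [20. 23.] zmax 247.0
top0 460 ymax [22. 23.] zmax 246.0
top0 480 ymax [23. 24.] zmax 247.0
top0 500 ymax [23. 25.] zmax 244.0
top0 520 ymax [23. 25.] zmax 243.0
top0 540 ymax [24. 26.] zmax 245.0
top0 560 ymax [ 25. 126.] zmax 370.0
top0 580 ymax [124. 129.] zmax 388.0
```

```bash
python3 -m inch '[{"tx":-2,"ty":-0.28,"tz":-0.07,"ax":0,"ay":0,"az":0,"jaw":0},{"tx":-3.5,"ty":-0.47,"tz":-0.13,"ax":0,"ay":0,"az":0,"jaw":0},{"tx":-3.5,"ty":-0.47,"tz":-0.13,"ax":0,"ay":0,"az":0,"jaw":0},{"tx":-3.1,"ty":-0.46,"tz":-0.12,"ax":0,"ay":0,"az":0,"jaw":0},{"tx":0,"ty":-0.6,"tz":2.2,"ax":0,"ay":0,"az":0,"jaw":0},{"tx":0,"ty":-0.6,"tz":2.2,"ax":0,"ay":0,"az":0,"jaw":0},{"tx":0,"ty":-0.6,"tz":2.2,"ax":0,"ay":0,"az":0,"jaw":0},{"tx":0,"ty":-0.52,"tz":1.9,"ax":0,"ay":0,"az":0,"jaw":0},{"tx":0,"ty":0,"tz":0,"ax":0,"ay":0,"az":0,"jaw":0},{"tx":0,"ty":0,"tz":0,"ax":0,"ay":0,"az":0,"jaw":0}]'
python3 -c "
from h import *
go(tcp=[488,178,98])
im,d=shot('side');cv2.imwrite('pics/bin1.png',cv2.resize(im[140:260,260:420,::-1],None,fx=4,fy=4,interpolation=2))"
```

```text
t: 10.1
ee_pos: [487.8, 178.3, 104.5]
orientation: [2.0, 2.17, 0.285]
ft_force: [0.6, 0.3, 0.8]
width: 12.0
t 10.1 tcp [487.8 178.3 104.5] grasp [483.  177.9 122.6] jaw yaw 94.67 z [ 0.258  0.021 -0.966] F [0.6 0.3 0.8] w 12.0
world [ 0.2 -0.3 -6.5] tool cm [-0.03 -0.15  0.63] world z up in tool [-0.     0.259 -0.966]
```

View pics/bin1.png

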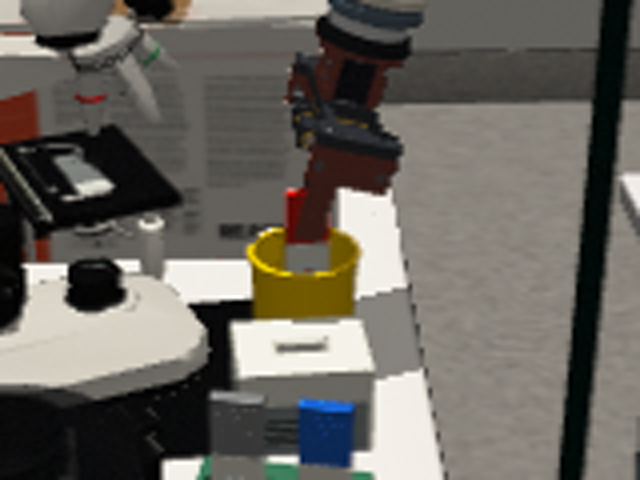

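```bash
python3 -m inch '[{"tx":0,"ty":-0.2,"tz":0.75,"ax":0,"ay":0,"az":0,"jaw":0},{"tx":0,"ty":0,"tz":0,"ax":0,"ay":0,"az":0,"jaw":0},{"tx":0,"ty":0,"tz":0,"ax":0,"ay":0,"az":0,"jaw":0.45},{"tx":0,"ty":0,"tz":0,"ax":0,"ay":0,"az":0,"jaw":0.45},{"tx":0,"ty":0,"tz":0,"ax":0,"ay":0,"az":0,"jaw":0.45},{"tx":0,"ty":0,"tz":0,"ax":0,"ay":0,"az":0,"jaw":0.45},{"tx":0,"ty":0.26,"tz":-0.97,"ax":0,"ay":0,"az":0,"jaw":0.6},{"tx":0,"ty":0.52,"tz":-1.94,"ax":0,"ay":0,"az":0,"jaw":0.8},{"tx":0,"ty":1.03,"tz":-3.87,"ax":0,"ay":0,"az":0,"jaw":1},{"tx":0,"ty":1.03,"tz":-3.87,"ax":0,"ay":0,"az":0,"jaw":1}]'
python3 -c "
from h import *
go(g=[482,447,190])
im,d=shot('side');W=cloud('side',d);r,g,b=[im[...,i].astype(int) for i in range(3)]
m=(r>2*g)&(r>2*b)&(r>90)&(W[...,1]<260)&(W[...,1]>100)&(W[...,0]>420)&(W[...,0]<550); print(m.sum(),np.nanpercentile(W[m],[2,50,98],axis=0).round().tolist())
cv2.imwrite('pics/bin2.png',cv2.resize(im[140:260,260:420,::-1],None,fx=4,fy=4,interpolation=2))"
```

```text
t: 11.4
ee_pos: [487.5, 178.7, 208.3]
orientation: [1.999, 2.17, 0.286]
ft_force: [0.9, -0.2, 0.2]
width: 75.9
t 11.4 tcp [487.5 178.7 208.3] grasp [482.7 178.3 226.3] jaw yaw 94.7 z [ 0.258  0.021 -0.966] F [ 0.9 -0.2  0.2] w 75.9
world [ -0.7 268.7 -36.3] tool cm [26.78  1.12  4.07] world z up in tool [ 0.     0.259 -0.966]
48 [[468.0, 176.0, 75.0], [480.0, 184.0, 104.0], [504.0, 189.0, 117.0]]
```

View pics/bin2.png

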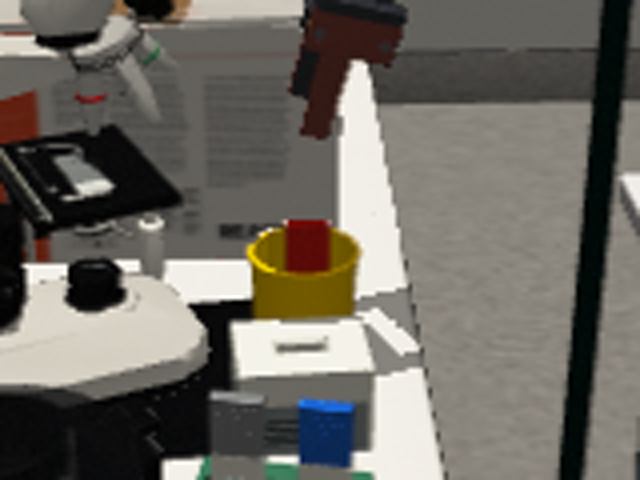

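```bash
python3 -m inch '[{"tx":0,"ty":0,"tz":0,"ax":0,"ay":-2.02,"az":7.54,"jaw":1},{"tx":0,"ty":0,"tz":0,"ax":0,"ay":-2.02,"az":7.54,"jaw":1},{"tx":0,"ty":0,"tz":0,"ax":0,"ay":0,"az":0,"jaw":1}]'
python3 -c "
from h import *
go(tcp=[483,447.5,160])"
```

```text
t: 11.82
ee_pos: [487.8, 179.3, 207.2]
orientation: [2.257, 1.867, 0.247]
ft_force: [0.4, 0.5, 0.2]
width: 87.8
t 11.82 tcp [487.8 179.3 207.2] grasp [483.1 180.2 225.3] jaw yaw 79.21 z [ 0.255 -0.048 -0.966] F [0.4 0.5 0.2] w 87.8
world [ -4.8 268.2 -47.2] tool cm [26.26 -6.54  3.14] world z up in tool [ 0.     0.259 -0.966]
```

```bash
python3 -m inch '[{"tx":4.37,"ty":-1.09,"tz":0.52,"ax":0,"ay":0,"az":0,"jaw":1},{"tx":4.37,"ty":-1.09,"tz":0.52,"ax":0,"ay":0,"az":0,"jaw":1},{"tx":4.37,"ty":-1.09,"tz":0.52,"ax":0,"ay":0,"az":0,"jaw":1},{"tx":4.37,"ty":-1.09,"tz":0.52,"ax":0,"ay":0,"az":0,"jaw":1},{"tx":4.37,"ty":-1.09,"tz":0.52,"ax":0,"ay":0,"az":0,"jaw":1},{"tx":4.4,"ty":-1.09,"tz":0.52,"ax":0,"ay":0,"az":0,"jaw":1},{"tx":0,"ty":0,"tz":0,"ax":0,"ay":0,"az":0,"jaw":1},{"tx":0,"ty":0,"tz":0,"ax":0,"ay":0,"az":0,"jaw":1}]'
python3 -c "
from h import *
go(tcp=[483,447.5,77])"
```

```text
t: 12.82
ee_pos: [483.0, 446.0, 159.3]
orientation: [2.257, 1.867, 0.243]
ft_force: [-0.4, -1.4, -0.2]
width: 87.7
t 12.82 tcp [483.  446.  159.3] grasp [478.3 447.  177.4] jaw yaw 79.18 z [ 0.253 -0.05  -0.966] F [-0.4 -1.4 -0.2] w 87.7
world [  0.    1.5 -82.3] tool cm [ 0.16 -2.15  7.94] world z up in tool [-0.001  0.258 -0.966]
```

```bash
python3 -m inch '[{"tx":0.15,"ty":-0.54,"tz":1.98,"ax":0,"ay":0,"az":0,"jaw":1},{"tx":0,"ty":-0.54,"tz":1.98,"ax":0,"ay":0,"az":0,"jaw":1},{"tx":0,"ty":-0.54,"tz":1.98,"ax":0,"ay":0,"az":0,"jaw":1},{"tx":0,"ty":-0.54,"tz":1.98,"ax":0,"ay":0,"az":0,"jaw":1},{"tx":0,"ty":0,"tz":0,"ax":0,"ay":0,"az":0,"jaw":0.3},{"tx":0,"ty":0,"tz":0,"ax":0,"ay":0,"az":0,"jaw":0.3},{"tx":0,"ty":0,"tz":0,"ax":0,"ay":0,"az":0,"jaw":0.3},{"tx":0,"ty":0,"tz":0,"ax":0,"ay":0,"az":0,"jaw":0.3},{"tx":0,"ty":0,"tz":0,"ax":0,"ay":0,"az":0,"jaw":0.3},{"tx":0,"ty":0,"tz":0,"ax":0,"ay":0,"az":0,"jaw":0.3}]'
python3 -c "
from h import *
go(tcp=[483,447.5,77])"
python3 -m inch '[{"tx":0,"ty":0,"tz":0,"ax":0,"ay":0,"az":0,"jaw":0.17},{"tx":0,"ty":0,"tz":0,"ax":0,"ay":0,"az":0,"jaw":0.13},{"tx":0,"ty":0,"tz":0,"ax":0,"ay":0,"az":0,"jaw":0},{"tx":0,"ty":0,"tz":0,"ax":0,"ay":0,"az":0,"jaw":0},{"tx":0,"ty":0,"tz":0,"ax":0,"ay":0,"az":0,"jaw":0}]'
```

```text
t: 14.08
ee_pos: [483.3, 448.6, 77.8]
orientation: [2.259, 1.865, 0.246]
ft_force: [-0.4, -0.7, 0.3]
width: 30.7
t 14.07 tcp [483.3 448.6  77.8] grasp [478.6 449.5  95.8] jaw yaw 79.08 z [ 0.254 -0.049 -0.966] F [-0.4 -0.7  0.3] w 30.7
world [-0.3 -1.1 -0.8] tool cm [-0.11 -0.03  0.07] world z up in tool [ 0.     0.259 -0.966]
t: 14.7
ee_pos: [483.3, 448.5, 77.5]
orientation: [2.259, 1.865, 0.245]
ft_force: [-0.7, -1.0, -0.3]
width: 12.1
```

```bash
python3 -m inch '[{"tx":0,"ty":0.26,"tz":-0.97,"ax":0,"ay":0,"az":0,"jaw":0},{"tx":0,"ty":0.4,"tz":-1.5,"ax":0,"ay":0,"az":0,"jaw":0},{"tx":0,"ty":0.4,"tz":-1.5,"ax":0,"ay":0,"az":0,"jaw":0},{"tx":0,"ty":0.52,"tz":-1.94,"ax":0,"ay":0,"az":0,"jaw":0},{"tx":0,"ty":0.52,"tz":-1.94,"ax":0,"ay":0,"az":0,"jaw":0},{"tx":0,"ty":0.6,"tz":-2.25,"ax":0,"ay":0,"az":0,"jaw":0},{"tx":0,"ty":0,"tz":0,"ax":0,"ay":2.02,"az":-7.54,"jaw":0},{"tx":0,"ty":0,"tz":0,"ax":0,"ay":2.02,"az":-7.54,"jaw":0},{"tx":0,"ty":0,"tz":0,"ax":0,"ay":0,"az":0,"jaw":0}]'
python3 -c "
from h import *
go(tcp=[496.3,301,180])"
```

```text
t: 15.82
ee_pos: [483.3, 448.1, 183.2]
orientation: [2.001, 2.168, 0.287]
ft_force: [0.1, -1.1, -0.6]
width: 11.7
t 15.82 tcp [483.3 448.1 183.2] grasp [478.5 447.7 201.3] jaw yaw 94.59 z [ 0.258  0.021 -0.966] F [ 0.1 -1.1 -0.6] w 11.7
world [  13.  -147.1   -3.2] tool cm [-14.77   0.03   0.33] world z up in tool [ 0.001  0.259 -0.966]
```

```bash
python3 -m inch '[{"tx":-2,"ty":0.07,"tz":-0.17,"ax":0,"ay":0,"az":0,"jaw":0},{"tx":-3.5,"ty":0.07,"tz":-0.17,"ax":0,"ay":0,"az":0,"jaw":0},{"tx":-3.5,"ty":0.07,"tz":-0.17,"ax":0,"ay":0,"az":0,"jaw":0},{"tx":-3.5,"ty":0.07,"tz":-0.17,"ax":0,"ay":0,"az":0,"jaw":0},{"tx":-2.27,"ty":0.06,"tz":-0.15,"ax":0,"ay":0,"az":0,"jaw":0},{"tx":0,"ty":0,"tz":0,"ax":0,"ay":0,"az":0,"jaw":0},{"tx":0,"ty":0,"tz":0,"ax":0,"ay":0,"az":0,"jaw":0},{"tx":0,"ty":0,"tz":0,"ax":0,"ay":0,"az":0,"jaw":0}]'
python3 held.py blue held_blue
python3 -c "
from h import *
go(tcp=[496.3,301,130])"
```

```text
t: 16.82
ee_pos: [496.4, 302.0, 191.0]
orientation: [1.999, 2.17, 0.286]
ft_force: [0.0, -0.4, 0.1]
width: 11.6
t 16.82 tcp [496.4 302.  191. ] grasp [491.6 301.6 209.1] jaw yaw 94.71 z [ 0.258  0.021 -0.966] F [ 0.  -0.4  0.1] w 11.6
world [  -5.6 -123.6   -9.1] tool cm [-12.27  -1.75   0.47] world z up in tool [ 0.     0.259 -0.966]
-80 5 U -10.6 7.3 mean -3.22 V 3.8
-70 34 U -16.2 16.7 mean -0.33 V 6.1
-60 35 U -15.9 16.8 mean 1.03 V 6.5
-50 33 U -15.7 16.7 mean -0.3 V 7.1
-40 36 U -15.8 16.7 mean 1.27 V 7.9
-30 38 U -15.9 16.8 mean -0.13 V 6.6
-20 37 U -15.7 16.6 mean 1.39 V 6.6
-10 34 U -18.5 16.4 mean -0.79 V 7.5
t 16.88 tcp [496.4 302.1 190.9] grasp [491.6 301.7 209. ] jaw yaw 94.73 z [ 0.258  0.021 -0.966] F [-0.3  0.2  0.2] w 12.0
world [ -0.1  -1.1 -60.9] tool cm [-0.11 -1.59  5.88] world z up in tool [ 0.     0.259 -0.966]
```

View pics/held_blue.png

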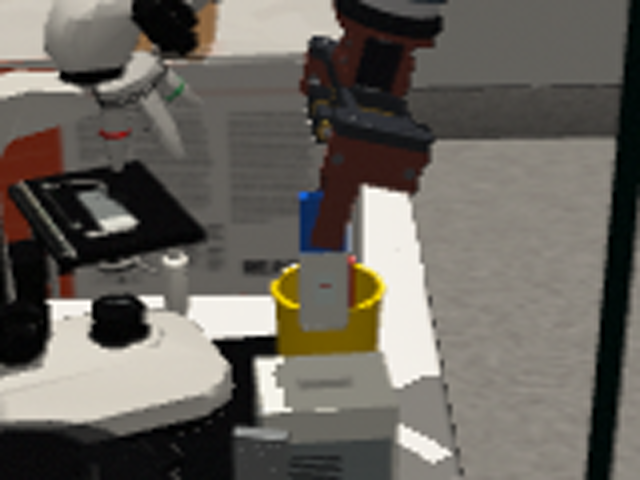

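```bash
python3 -m inch '[{"tx":-0.1,"ty":-0.42,"tz":1.3,"ax":0,"ay":0,"az":0,"jaw":0},{"tx":0,"ty":-0.35,"tz":1.3,"ax":0,"ay":0,"az":0,"jaw":0},{"tx":0,"ty":-0.35,"tz":1.3,"ax":0,"ay":0,"az":0,"jaw":0},{"tx":0,"ty":0,"tz":0,"ax":0,"ay":0,"az":0,"jaw":0},{"tx":0,"ty":0,"tz":0,"ax":0,"ay":0,"az":0,"jaw":0}]'
python3 -c "
from h import *
go(tcp=[495.8,301,130])"
```

```text
t: 17.5
ee_pos: [495.9, 300.4, 150.3]
orientation: [1.999, 2.17, 0.285]
ft_force: [-0.5, -0.2, -0.7]
width: 11.8
t 17.5 tcp [495.9 300.4 150.3] grasp [491.1 300.  168.3] jaw yaw 94.69 z [ 0.258  0.021 -0.966] F [-0.5 -0.2 -0.7] w 11.8
world [ -0.1   0.6 -20.3] tool cm [ 0.06 -0.53  1.96] world z up in tool [-0.     0.259 -0.966]
```

```bash
python3 -m inch '[{"tx":0.05,"ty":-0.13,"tz":0.48,"ax":0,"ay":0,"az":0,"jaw":0},{"tx":0,"ty":-0.13,"tz":0.48,"ax":0,"ay":0,"az":0,"jaw":0}]' | egrep 'pos|force'
for i in 1 2 3 4; do python3 -m inch '[{"tx":0,"ty":-0.13,"tz":0.48,"ax":0,"ay":0,"az":0,"jaw":0},{"tx":0,"ty":0,"tz":0,"ax":0,"ay":0,"az":0,"jaw":0}]' | egrep 'pos|force'; done
```

```text
ee_pos: [495.9, 300.9, 140.5]
ft_force: [0.8, -0.7, -0.1]
ee_pos: [495.4, 300.6, 135.0]
ft_force: [0.2, -0.2, 0.1]
ee_pos: [495.5, 300.7, 130.1]
ft_force: [1.1, 0.7, -0.5]
ee_pos: [495.5, 300.7, 125.1]
ft_force: [2.0, 0.0, -0.3]
ee_pos: [495.4, 300.6, 120.1]
ft_force: [0.2, -0.4, -0.3]
```

```bash
for i in 1 2 3; do python3 -m inch '[{"tx":0.0,"ty":-0.12,"tz":0.48,"ax":0,"ay":0,"az":0,"jaw":0},{"tx":0,"ty":0,"tz":0,"ax":0,"ay":0,"az":0,"jaw":0}]' | egrep 'pos|force'; done
for i in 1 2 3 4 5; do python3 -m inch '[{"tx":0,"ty":-0.08,"tz":0.29,"ax":0,"ay":0,"az":0,"jaw":0},{"tx":0,"ty":0,"tz":0,"ax":0,"ay":0,"az":0,"jaw":0}]' | egrep 'pos|force'; done
```

```text
ee_pos: [495.5, 300.7, 115.2]
ft_force: [0.4, -1.1, 0.1]
ee_pos: [495.6, 300.7, 110.2]
ft_force: [0.5, -0.3, -1.1]
ee_pos: [495.7, 300.7, 105.3]
ft_force: [-0.6, 0.0, -0.0]
ee_pos: [495.8, 300.8, 102.5]
ft_force: [-0.0, -0.3, -0.3]
ee_pos: [496.1, 301.0, 99.8]
ft_force: [-0.5, 0.2, 0.9]
ee_pos: [496.1, 301.0, 96.8]
ft_force: [0.4, 0.6, 2.2]
ee_pos: [496.1, 301.0, 93.7]
ft_force: [0.4, 0.3, 3.3]
ee_pos: [496.1, 301.0, 90.7]
ft_force: [0.1, -0.3, 3.8]
```

```bash
for i in 1 2; do python3 -m inch '[{"tx":0,"ty":-0.08,"tz":0.29,"ax":0,"ay":0,"az":0,"jaw":0},{"tx":0,"ty":0,"tz":0,"ax":0,"ay":0,"az":0,"jaw":0}]' | egrep 'pos|force'; done
for i in 1 2 3; do python3 -m inch '[{"tx":0,"ty":-0.026,"tz":0.097,"ax":0,"ay":0,"az":0,"jaw":0},{"tx":0,"ty":0,"tz":0,"ax":0,"ay":0,"az":0,"jaw":0}]' | egrep 'pos|force'; done
```

```text
ee_pos: [496.1, 301.0, 87.7]
ft_force: [0.7, 0.8, 3.8]
ee_pos: [496.0, 301.0, 84.8]
ft_force: [-0.1, -0.1, 4.4]
ee_pos: [496.1, 301.0, 84.4]
ft_force: [-0.9, -0.9, 10.2]
ee_pos: [496.2, 301.1, 84.2]
ft_force: [-4.3, -2.4, 19.7]
ee_pos: [496.6, 301.1, 84.0]
ft_force: [-5.4, -3.6, 26.7]
```

```bash
python3 -m inch '[{"tx":0,"ty":0.026,"tz":-0.097,"ax":0,"ay":0,"az":0,"jaw":0},{"tx":0,"ty":0,"tz":0,"ax":0,"ay":0,"az":0,"jaw":0},{"tx":0,"ty":0,"tz":0,"ax":0,"ay":0,"az":0,"jaw":0},{"tx":0,"ty":0,"tz":0,"ax":0,"ay":0,"az":0,"jaw":0}]'
python3 - <<'E'
from h import *
im,d=shot('side');W=cloud('side',d);r,g,b=[im[...,i].astype(int) for i in range(3)]
def rep(n,m): print(n,m.sum(),np.nanpercentile(W[m],[2,50,98],axis=0).round(1).tolist())
X,Y=W[...,0],W[...,1]
rep('blue',(b>r+40)&(X>460)&(X<530)&(Y>280)&(Y<330))
rep('red',(r>2*g)&(r>2*b)&(r>90)&(Y<260)&(Y>100)&(X>420)&(X<550))
rep('ctrl',(X>515)&(X<570)&(Y>425)&(Y<460)&(W[...,2]>50))
cv2.imwrite('pics/end.png',cv2.resize(im[140:340,250:410,::-1],None,fx=3,fy=3,interpolation=2))
E
```

```text
t: 22.5
ee_pos: [496.6, 301.1, 84.1]
orientation: [1.998, 2.169, 0.288]
ft_force: [-1.2, -3.5, 16.3]
width: 11.5
blue 59 [[497.5, 298.0, 80.0], [506.8, 308.8, 108.5], [512.8, 312.5, 123.1]]
red 5 [[501.3, 186.3, 76.0], [501.4, 187.6, 85.0], [501.4, 190.7, 90.1]]
ctrl 306 [[522.9, 434.5, 51.8], [541.2, 443.3, 85.8], [558.3, 447.9, 116.6]]
```

View pics/end.png

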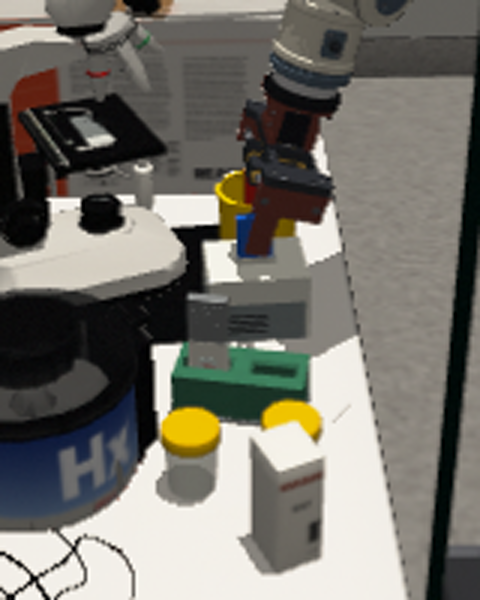

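The picture shows the blue head low in the reader at about (245, 235), still gripped. The grey-headed control stands in the stand at (208, 320), and the red one is in the bin behind the gripper. The push is steady at 16 N against the stop, so I'm handing in.

```bash
python3 -c "
from h import *
print(ctrl.close_job()); o=get_obs(); print(o['t'],o['ee_pos'],o['ft_force'],o['width'])"
```

```text
the job is handed in; nothing more can be done
None
the job is handed in; nothing more can be done
```

I pulled the used red cartridge out of the reader and dropped it in the yellow bin. I then pressed the fresh blue cartridge fully home in the reader and handed the job in at about 22.6 s, still gripping it.

- **Fresh cartridge:** The spring force rose gradually from where the foot met the carriage. About 16 mm further down it jumped to 26.7 N at the stop. I eased off to a steady 16 N with no upward movement, jaws closed at 11.5 mm. The camera put its top at about 123 mm, against 122 mm expected when home.
- **Used cartridge:** The picture taken after release shows it standing in the bin, with its top sticking out above the rim. In the last picture it is mostly hidden behind the gripper, and only 5 red pixels showed.
- **Everything else:** The control cartridge measured within about 1 mm of where it started. In the last picture the specimen pots and carton stood untouched. I did not re-measure the dropper, timer or pen, but the arm never went near the places where I had found the dropper and pen; I never located the timer.

No check failed. The two cameras disagreed by 2–5 mm on positions, so I found the slot centre by feeling its play with the used cartridge in the gripper.

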